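# Lock the spindle before the wheel is changed

## Robot

A 6-joint arm with a two-finger parallel gripper is mounted at the origin on a cart in front of the work surface, level with it; the furniture and walls round the work are solid. World frame = base frame: x ahead of the robot, y to its left, z up, the work surface at z = 0. Lengths are in m, angles in rad, forces in N, time in s.
With the tool pointing down it reaches from about 0.25 to 0.775 m from the base axis. Payload 4 kg.
Tool frame: the origin (TCP) lies at the very end of the fingers, on their centre line; the grasp point (between the pads) lies 19 mm behind it; z points along the fingers, y is the line along which they close (so a half turn about z gives the same grasp; the last joint's range is limited). The gripper opens to 94 mm and grips with 3 to 60 N. Pads are 16 mm wide; open, the fingers measure 119 mm over their backs; the gripper's body (75 mm by 177 mm) begins 78 mm behind the grasp point.
Start: joints at [-1.334, 0.087, 1.371, -0, 1.684, -0.103], TCP at [0.183, -0.519, 0.206] pointing down, gripper open.
Joint ranges: [-3.1, 3.1], [-0.76, 2.03], [0.27, 2.55], [-1.08, 4.22], [0.17, 2.65], [-2.57, 2.57]. Speed limits (rad/s): [2.79, 2.79, 3.14, 3.14, 3.14, 3.14].

## Interface

Orientations are given as [roll, pitch, yaw] about the fixed x, y, z axes, in that order (R = Rz(yaw) Ry(pitch) Rx(roll)).
In Python, from bench import robot, vision gives the robot as it stands.
- The arm moves only by the shell command python3 -m crank 'ROWS'. ROWS is JSON, a list of rows, each a list of 3 entries, a list of its own where there are three numbers: the closure, from 0 (fully open) to 1 (shut), then the shift along the tool's x, y, z in m, then the turn, a rotation vector about the tool's x, y, z in degrees. A call has 1 to 8 rows; each row shifts and turns the commanded pose from where the row before left it, along the tool's axes as they then stand; what a row does not reach is not made up. A row lasts 1/10 s, in which the tool goes at most 50 mm and 8.59 degrees, less where a joint would pass 70% of its speed; a pose out of reach is approached as far as the arm can. A call with a gripper value outside its range is refused whole. The fingers move at their own pace and stop on an object; the grip force is fixed at half the most. Time passes only in rows, so rows that do not move let the fingers close. It gives the time, the measured TCP pose, the force, the opening and the grip force at its end, in the units of the state.
- robot.get_obs(): the state, without advancing time (a new reading comes with each control period).
- vision.snapshot(name): name is "scene" or "top"; returns a dict with "color" (384x512x3 uint8, red, green, blue), "z_map" (384x512 float32, m along the optical axis (not along the pixel's ray), 0 where there is no reading), "fx", "fy", "cx", "cy" (pixels), "R" (3x3) and "t" (3): a world point X has camera coordinates R X + t. Camera axes: x right, y down, z forward; pixel columns grow to the right and rows downward; lengths in m; the calibration is good to about 2 mm. A picture is of the moment at which its call begins.
- robot.close_job(): hands the job in; it is judged then, once.
The state is a dict: "time": time; "joint_positions": joint angles; "qvel": joint speeds; "joint_torque": joint torques, N m; "tool_pos": TCP position; "ee_rot": TCP orientation; "wrist_force": force on the tool from outside, world axes, zero at the start; "wrist_torque": the same for the moment, N m; "width": finger opening in m; "finger_force": force on a finger pad.
Only numpy, scipy, OpenCV 4.12 (cv2) and the standard library are available. Lean on these libraries where they do the work, as an engineer would, in place of code of your own. Each camera call takes 0.05 s, during which the arm holds its last target. There are 200 camera calls.

## Task

Lock the spindle of the small bench head so that it cannot turn while its wheel is changed: with the fingertips, push one of the two upright drive pins round until the slot across the disc lines up with the sliding lock bar, then push the bar by its upright post through the slot until it is fully home against the guide. It is all done by gentle pushing: do not grip, force or lift the pins or the bar, and leave the spanner, coupler, nut and tin beside the head where they are.

Things in the scene. Friction and masses are not known exactly. Their poses are not given: they have to be found in the camera images.
- spindle_head: Fixed dark grey and steel bench head, 246 mm long, 50 mm wide (94 at the disc). Origin: on the spindle's vertical axis at bench height. x axis: the way the bar is pushed, z up. Along x, in mm: bed of the bar -184 to -30 (24 wide, top 30 high), guide -74 to -30, disc -28 to 28, keeper 32 to 60. Strap tops are 50 mm high; only the two drive pins and the bar's post stand higher.
- lock_disc (a joint): Angle (rad) of the slotted disc about the vertical spindle axis, anticlockwise from above. 0 and equally pi or -pi: the slot lies along the head's x axis, in line with the bar. It turns either way, rubs with 0.10 N m (5 N at a pin) and stays where it is left. It starts between 0.5 and 2.64.
- slot (a point): Centre of the disc's top face, 44 mm above the bench, turning with the disc; x axis along the slot. Steel disc, 56 mm in diameter, with a straight slot right across its face, 17 mm wide, 15 mm deep, mouths widened to 25 mm. The disc blocks the bar unless the slot is in line; the bar's round nose draws in the last few degrees.
- pin_a (a point): Centre of the top of one upright round drive pin on the disc: 10 mm in diameter, from 44 to 84 mm above the bench, 20 mm from the spindle axis on the slot frame's +y side (90 degrees from the slot). Pushing it round turns the disc.
- pin_b (a point): The same for the second drive pin, opposite the first, on the slot frame's -y side.
- lock_bar: Loose steel bar lying on the bed under the straps: 14 mm wide, 12 high, 138 long, 0.3 kg, round nose, a rear shoulder 26 wide, 16 long. Origin: in the shoulder's middle at the underside, 30 mm above the bench; x axis to the nose, 130 mm ahead. In the head's frame the origin starts at x = -174 to -164 mm; fully home (shoulder against the guide, nose in the keeper) at -82. Slides with 1 to 3 N.
- post_top (a point): Centre of the top of the bar's black upright post, by which it is pushed: 14 mm in diameter, from 42 to 82 mm above the bench, straight above the bar's origin. A gentle push of under 10 N moves the bar; at home it meets a rigid stop.
- spanner: 13 mm combination spanner lying beside the head, 193 mm long; origin at its middle on the bench. Bystander.
- coupler: Brass pipe coupler standing on end beside the disc, 26 mm in diameter, 66 mm high; origin at its foot. Bystander.
- nut: M12 steel nut lying beside the head, 22 mm wide, 10 mm high; origin at its underside. Bystander.
- tin: Flat round red tin with a cream lid, 72 mm in diameter, 32 mm high, beyond the keeper; origin at its underside. Bystander.

How it is judged:
On the way:
1. the disc is turned until its slot is in line with the bar (within 0.15 rad), the bar not yet through it (angle between the x axis of slot and the x axis of spindle_head, either way round below 0.15 rad and x of lock_bar in the frame of spindle_head below -0.12 m), for 0.2 s.
At the end, for the whole second after the job is handed in: The lock bar lies through the disc's slot with its nose in the keeper and its shoulder within 5 mm of the guide, level on its bed and at rest; the slot is in line with it within 0.15 rad; spanner, coupler, nut and tin are within 25 mm of where they stood (x of lock_bar in the frame of spindle_head above -0.087 m and angle between the x axis of slot and the x axis of spindle_head, either way round below 0.15 rad and angle between the x axis of lock_bar and the x axis of spindle_head, either way round below 0.08 rad and height (world z) of lock_bar below 0.035 m and linear speed of lock_bar below 0.01 m/s and distance of each of spanner, coupler, nut, tin from where it was at the start of the episode below 0.025 m); the robot touches nothing.
It fails at once if the lock bar is lifted (its rear more than 12 mm up) or tipped (height (world z) of lock_bar above 0.042 m or angle between lock_bar's own z axis and vertical above 0.15 rad).
It fails at once if the spanner, coupler, nut or tin is moved by more than 25 mm or lifted, or the coupler tipped over (distance of any of spanner, coupler, nut, tin from where it was at the start of the episode above 0.025 m or angle between coupler's own z axis and vertical above 0.5 rad).
It fails at once if the bar, or the head with its disc and pins, is gripped or forced: the fingers' contact forces on it add up to more than 40 N (contact force between the fingers and lock_bar above 40 N or contact force between the fingers and spindle_head above 40 N).
It also fails if it takes over 48 s, if anything falls off the work surface, if the arm or the gripper's body presses on something with over 40 N, if the wrist force passes 120 N, or if a joint passes its speed limit or range.

## Working session

There is one attempt and no reset: what is moved stays moved. The work goes in short steps, Python scripts to look and compute and a shell command to move; the robot and the scene stay as the last step left them, time stands still between calls to the robot, and variables do not carry over. Pictures are saved under pics/ and viewed, at most 10 in all, crops included, and the job is handed in when it is done.

```bash
mkdir -p pics; ls; python3 - <<'E'
from bench import robot, vision
import cv2,numpy as np
for n in("scene","top"):
    s=vision.snapshot(n); np.savez(f"pics/{n}0.npz",**s)
    cv2.imwrite(f"pics/{n}0.png",cv2.resize(s["color"][:,:,::-1],(800,600),interpolation=cv2.INTER_CUBIC))
    print(n,s["fx"],s["cx"],s["cy"],s["R"].round(3).tolist(),s["t"])
o=robot.get_obs();print({k:np.round(v,3).tolist() for k,v in o.items()})
E
```

```text
pics
scene 450.4440085118239 258.17719407544365 180.74964861920537 [[-0.82, 0.571, -0.02], [0.368, 0.501, -0.784], [-0.438, -0.65, -0.621]] [ 0.5427801  -0.09720955  1.13604806]
top 377.55303270154906 260.6553659074684 190.956580802072 [[0.018, -1.0, 0.014], [-0.992, -0.02, -0.125], [0.125, -0.012, -0.992]] [-0.11642708  0.62523569  0.86514848]
{'time': 0.1, 'joint_positions': [-1.334, 0.088, 1.372, 0.0, 1.684, -0.103], 'qvel': [0.001, -0.002, -0.002, 0.001, 0.001, -0.0], 'joint_torque': [0.002, -34.125, -30.33, 0.072, 0.03, -0.0], 'tool_pos': [0.183, -0.518, 0.204], 'ee_rot': [-3.14, -0.0, 0.34], 'wrist_force': [-0.246, -0.714, -0.221], 'wrist_torque': [0.051, 0.07, 0.011], 'finger_force': 0.0, 'width': 0.094}
```

View pics/top0.png

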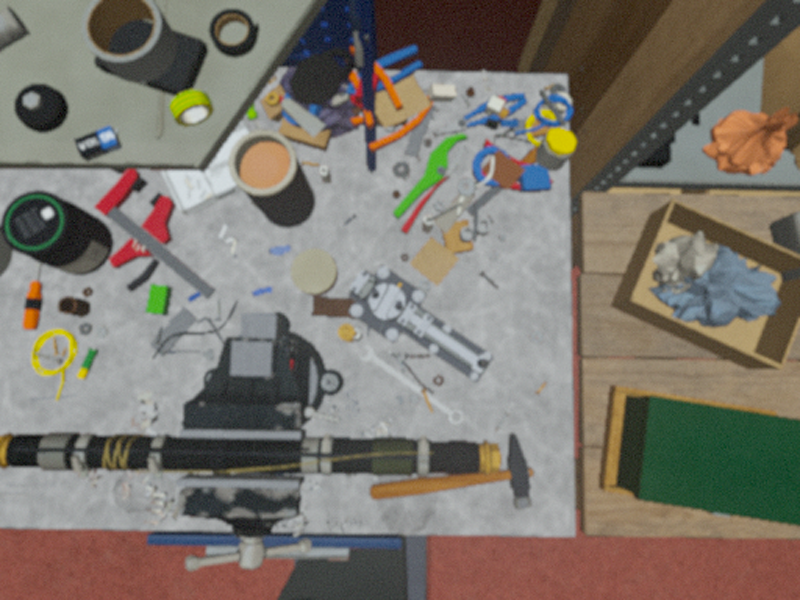

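View pics/scene0.png

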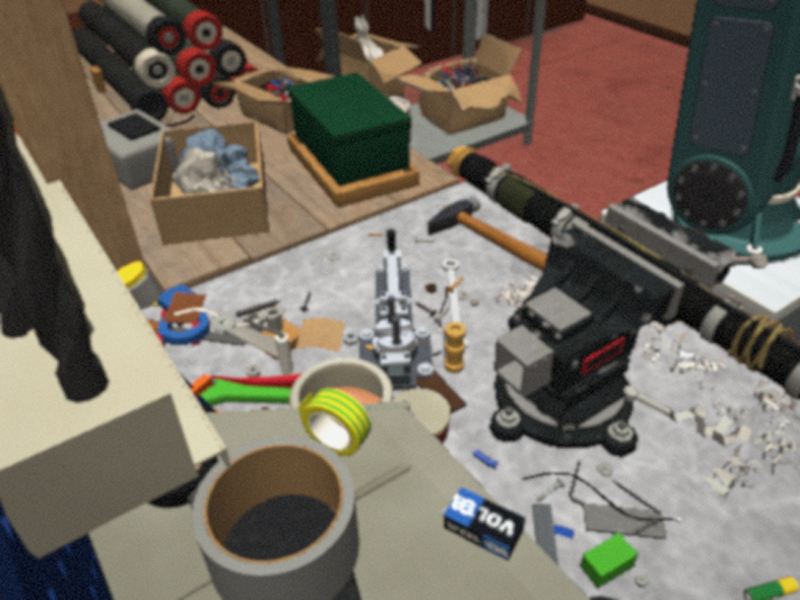

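The top view shows the head running from its rear end (485,365) to the keeper near (360,285), with the disc near (388,297). The coupler is at (348,330), the tin at (314,270) and the spanner at (410,385). The scene view shows the head end-on, with the pins near (395,325) and the post at (391,240). Next I'll rectify and zoom.

```bash
cat >h.py <<'E'
import numpy as np,cv2
from bench import robot,vision
def load(n): return dict(np.load(f"pics/{n}.npz"))
def cloud(s):
    z=s["z_map"]; v,u=np.indices(z.shape)
    P=np.stack([(u-s["cx"])/s["fx"]*z,(v-s["cy"])/s["fy"]*z,z],-1)
    W=(P-s["t"])@s["R"]; W[z==0]=np.nan
    return W
def pix(s,X):
    c=s["R"]@np.array(X,float)+s["t"]; return np.array([s["fx"]*c[0]/c[2]+s["cx"],s["fy"]*c[1]/c[2]+s["cy"]])
def ray(s,u,v,z):
    d=s["R"].T@np.array([(u-s["cx"])/s["fx"],(v-s["cy"])/s["fy"],1]); c=-s["R"].T@s["t"]
    return c+d*(z-c[2])/d[2]
def ortho(s,x0,x1,y0,y1,z,ppm):  # image: right=-y, up=+x
    w,h=int((y1-y0)*ppm),int((x1-x0)*ppm)
    src=np.float32([pix(s,p) for p in[(x1,y1,z),(x1,y0,z),(x0,y0,z),(x0,y1,z)]])
    M=cv2.getPerspectiveTransform(src,np.float32([(0,0),(w,0),(w,h),(0,h)]))
    return cv2.warpPerspective(np.ascontiguousarray(s["color"][:,:,::-1]),M,(w,h),flags=cv2.INTER_CUBIC)
E
python3 - <<'E'
from h import *
s=load("top0")
for p in[(388,297),(485,365),(348,330),(314,270)]: print(ray(s,p[0]/1.5625,p[1]/1.5625,0.045).round(3))
for n in("top0","scene0"):
    W=cloud(load(n)); m=(W[...,2]>0.056)&(W[...,2]<0.1)
    c=ray(s,388/1.5625,297/1.5625,.045)
    m&=(abs(W[...,0]-c[0]+.07)<.14)&(abs(W[...,1]-c[1]+.07)<.14)
    k,l,st,ce=cv2.connectedComponentsWithStats(m.astype(np.uint8))
    for i in range(1,k):
        q=W[l==i]; print(n,len(q),q.mean(0).round(4),q.max(0).round(3),ce[i].round(1))
c=ray(s,388/1.5625,297/1.5625,.045)
cv2.imwrite("pics/o0.png",ortho(s,c[0]-.13,c[0]+.07,c[1]-.19,c[1]+.075,.084,3000))
print("ortho x1,y1",c[0]+.07,c[1]+.075)
s=load("scene0"); cv2.imwrite("pics/sc.png",cv2.resize(s["color"][130:250,200:310,::-1],None,fx=5,fy=5,interpolation=cv2.INTER_CUBIC))
E
```

```text
[ 0.628 -0.075  0.045]
[ 0.528 -0.223  0.045]
[ 0.577 -0.016  0.045]
[0.668 0.039 0.045]
top0 21 [ 0.632  -0.0551  0.0791] [ 0.637 -0.051  0.087] [239.4 186.4]
top0 18 [ 0.6149 -0.0904  0.0809] [ 0.619 -0.087  0.086] [254.7 194. ]
top0 87 [ 0.5741 -0.0151  0.0649] [ 0.585 -0.006  0.07 ] [221.8 211.7]
top0 1 [ 0.5766 -0.0288  0.0561] [ 0.577 -0.029  0.056] [228. 211.]
top0 2 [ 0.5695 -0.0303  0.0576] [ 0.57  -0.029  0.058] [228.5 214. ]
top0 38 [ 0.5317 -0.2139  0.0782] [ 0.538 -0.209  0.086] [308.3 231.6]
scene0 68 [ 0.5323 -0.2133  0.0709] [ 0.538 -0.208  0.083] [250.4 151.9]
scene0 134 [ 0.625 -0.071  0.072] [ 0.638 -0.05   0.086] [251.9 202. ]
scene0 113 [ 0.5748 -0.0148  0.0639] [ 0.587 -0.005  0.068] [290.6 210.6]
ortho x1,y1 0.6982482653015449 4.859296980842809e-05
```

View pics/o0.png

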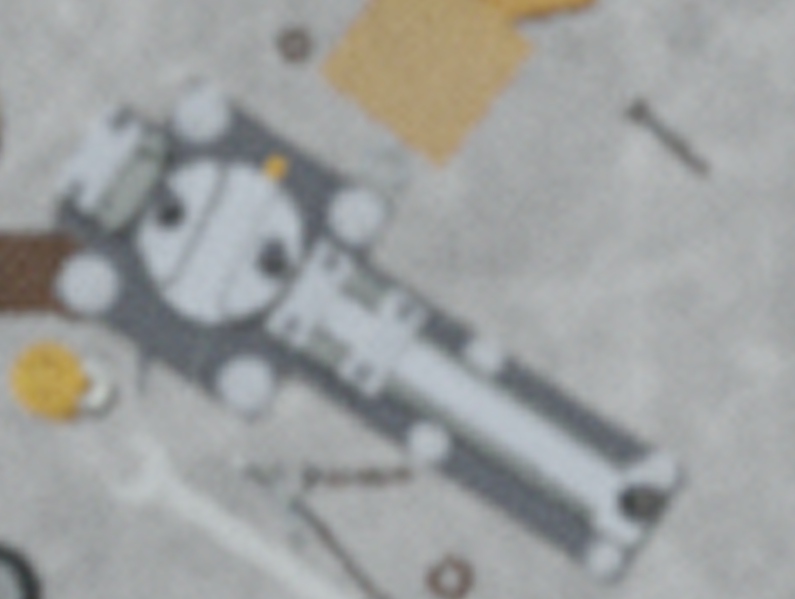

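View pics/sc.png

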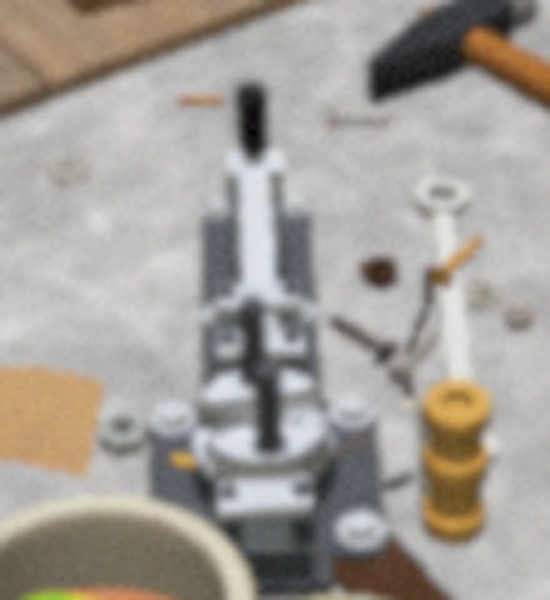

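The rectified top crop shows the dark pins at (170,212) and (273,258), the post at (640,500) and the coupler at (45,380). The slot lies across the head. The scene crop agrees: pins at (255,340) and (268,410), post at (252,120). Before travelling I'll check obstacle heights.

```bash
python3 - <<'E'
from h import *
A=np.vstack([cloud(load(n)).reshape(-1,3) for n in("top0","scene0")]); A=A[~np.isnan(A).any(1)]
xs=np.arange(.1,.85,.05); ys=np.arange(.25,-.6,-.05)
print("y    ",[round(y,2) for y in ys])
for x in xs:
    r=[]
    for y in ys:
        q=A[(abs(A[:,0]-x)<.025)&(abs(A[:,1]-y)<.025),2]; r.append(int(1000*np.percentile(q,99)) if len(q)>3 else -1)
    print(round(x,2),r)
a=np.array([.6235,-.0728]);p=np.array([.532,-.2137]);print(np.degrees(np.arctan2(*(a-p)[::-1])),np.linalg.norm(a-p))
# start target: pin B - tangent*24mm
B=np.array([.6149,-.0904]); t=np.radians(-26); print(B-.024*np.array([np.cos(t),np.sin(t)]))
o=robot.get_obs(); psi=o["ee_rot"][2]; print(o["tool_pos"],o["ee_rot"])
E
```

```text
y     [np.float64(0.25), np.float64(0.2), np.float64(0.15), np.float64(0.1), np.float64(0.05), np.float64(0.0), np.float64(-0.05), np.float64(-0.1), np.float64(-0.15), np.float64(-0.2), np.float64(-0.25), np.float64(-0.3), np.float64(-0.35), np.float64(-0.4), np.float64(-0.45), np.float64(-0.5), np.float64(-0.55)]
0.1 [-1, -1, 1, 155, 14, 13, 13, -178, -194, -1, -1, -1, -1, -1, -1, -1, -1]
0.15 [-1, -1, 1, 339, 0, -1, -1, -1, 1, -1, -1, -1, -1, -1, 271, -1, -1]
0.2 [-106, -102, -1, 395, 396, 388, -1, -1, -1, -1, -1, -1, -1, -1, 272, -1, 254]
0.25 [2, 139, 151, 118, 87, 1, 1, 2, 2, 3, 3, 3, 0, 2, 1, 0, 1]
0.3 [26, 10, 147, 143, 145, 10, 9, 4, 3, 3, 19, 26, 3, 3, 3, 4, 3]
0.35 [18, 182, 191, 192, 191, 13, 27, 28, 27, 26, 28, 28, 3, 130, 131, 131, 131]
0.4 [182, 184, 189, 190, 190, 185, 186, 184, 182, 175, 161, 28, 3, 129, 131, 132, 131]
0.45 [168, 183, 191, 192, 191, 176, 167, 174, 175, 165, 11, 3, 3, 31, 131, 131, 131]
0.5 [2, 32, 180, 179, 181, 33, 5, 11, 12, 42, 3, 7, 3, 31, 130, 130, 128]
0.55 [10, 9, 155, 157, 154, 67, 60, 33, 45, 83, 36, 3, 3, 3, 3, 3, 85]
0.6 [24, 10, 116, 128, 7, 67, 52, 84, 51, 10, 3, 3, 3, 3, 85, 86, 100]
0.65 [24, 18, 13, 31, 35, 50, 84, 45, 25, 7, 8, 3, 3, 3, 85, 119, 115]
0.7 [19, 22, 24, 31, 35, 35, 14, 25, 28, 53, 4, 3, 3, 3, 86, 125, 130]
0.75 [221, 221, 222, 184, 184, 7, 3, 18, 63, 63, 32, 3, 3, 2, 74, 86, 93]
0.8 [237, 263, 267, 184, 184, 4, 3, 18, 44, 71, 72, 57, 36, 3, 3, 84, 4]
57.00043757691195 0.16800315473228472
[ 0.59332894 -0.07987909]
[ 0.18319255 -0.51807384  0.20441688] [-3.13962423e+00 -2.04510730e-04  3.39774145e-01]
```

```bash
python3 -m crank '[[1,[0.02,-0.01,-0.01],[0,0,0]],[1,[0.044,-0.023,-0.01],[0,0,0]],[1,[0.044,-0.023,-0.01],[0,0,0]],[1,[0.044,-0.023,0],[0,0,0]],[1,[0.044,-0.023,0],[0,0,0]],[1,[0.044,-0.023,0],[0,0,0]],[1,[0.044,-0.023,0],[0,0,0]],[1,[0.044,-0.023,0],[0,0,0]]]'; python3 -m crank '[[1,[0.044,-0.023,0],[0,0,0]],[1,[0.044,-0.023,0],[0,0,0]],[1,[0.044,-0.023,0],[0,0,0]],[1,[0.044,-0.023,0],[0,0,0]],[1,[0,0,0],[0,0,8]],[1,[0,0,0],[0,0,8]],[1,[0,0,0],[0,0,8]],[1,[0,0,0],[0,0,8]]]'; python3 -m crank '[[1,[0,0,0],[0,0,8]],[1,[0,0,0],[0,0,5.5]],[1,[0,0,0],[0,0,0]]]'
```

```text
time: 0.9
tool_pos: [0.4355, -0.2471, 0.2348]
ee_rot: [-3.141, 0.0, 0.34]
wrist_force: [-0.1, -0.2, -0.5]
width: 0.0333
finger_force: 0.0
time: 1.7
tool_pos: [0.5698, -0.1032, 0.2343]
ee_rot: [3.142, 0.002, -0.224]
wrist_force: [-0.1, 0.1, -0.0]
width: 0.0004
finger_force: 0.0
time: 2.0
tool_pos: [0.5697, -0.1035, 0.2345]
ee_rot: [3.141, 0.001, -0.454]
wrist_force: [-0.1, -0.6, 0.1]
width: 0.0007
finger_force: 0.0
```

```bash
python3 -m crank '[[1,[0.009,-0.031,0],[0,0,0]],[1,[0,0,0.04],[0,0,0]],[1,[0,0,0.04],[0,0,0]],[1,[0,0,0.04],[0,0,0]],[1,[0,0,0],[0,0,0]],[1,[0,0,0],[0,0,0]]]'; python3 - <<'E'
from h import *
s=vision.snapshot("scene"); np.savez("pics/s1.npz",**s)
cv2.imwrite("pics/s1.png",cv2.resize(s["color"][130:250,190:310,::-1],None,fx=5,fy=5,interpolation=cv2.INTER_CUBIC))
E
```

```text
time: 2.6
tool_pos: [0.5913, -0.0796, 0.115]
ee_rot: [3.141, 0.002, -0.453]
wrist_force: [-0.1, -0.1, 0.5]
width: 0.0006
finger_force: 0.0
```

View pics/s1.png

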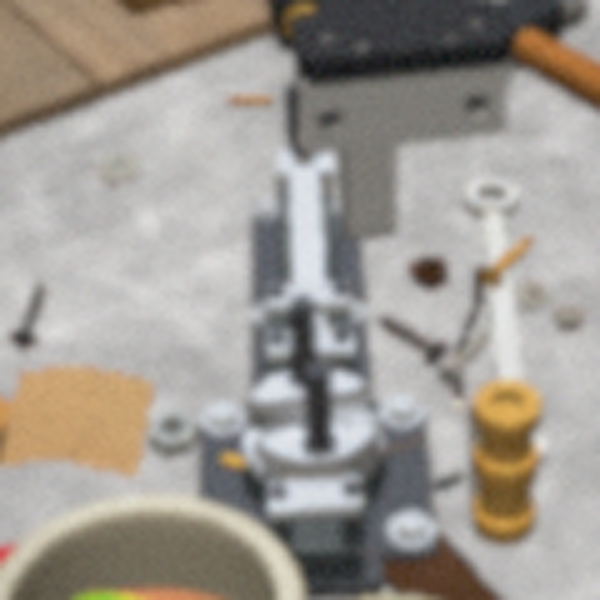

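The closed fingertips (about (370,235)) hang beside the pins and clear of the coupler. I'll descend and then approach gently.

```bash
python3 -m crank '[[1,[0,0,0.03],[0,0,0]],[1,[0,0,0.027],[0,0,0]],[1,[0,0,0],[0,0,0]],[1,[0.005,0,0],[0,0,0]],[1,[0.004,0,0],[0,0,0]],[1,[0,0,0],[0,0,0]]]'; python3 -m crank '[[1,[0.002,0,0],[0,0,0]],[1,[0.002,0.0005,0],[0,0,-2]],[1,[0,0,0],[0,0,0]]]'
```

```text
time: 3.25
tool_pos: [0.6019, -0.0843, 0.061]
ee_rot: [-3.141, -0.005, -0.454]
wrist_force: [-0.3, -0.3, 0.8]
width: 0.0001
finger_force: 0.0
time: 3.55
tool_pos: [0.6026, -0.0855, 0.0592]
ee_rot: [-3.142, 0.001, -0.419]
wrist_force: [-4.4, 0.9, 4.4]
width: 0.0007
finger_force: 2.3
```

```bash
python3 -m crank '[[1,[0.0029,0.0016,0],[0,0,-8]],[1,[0.0029,0.0016,0],[0,0,-8]],[1,[0.0029,0.0016,0],[0,0,-8]],[1,[0.0029,0.0016,0],[0,0,-8]],[1,[0,0,0],[0,0,0]]]'; python3 - <<'E'
from h import *
o=robot.get_obs(); a=np.array([.6235,-.0728]); d=o["tool_pos"][:2]-a; p=o["ee_rot"][2]
print(1000*d@[np.cos(p),np.sin(p)],1000*d@[np.sin(p),-np.cos(p)],np.degrees(p))
E
```

```text
time: 4.05
tool_pos: [0.6125, -0.0949, 0.0588]
ee_rot: [3.141, 0.001, 0.138]
wrist_force: [-4.7, -0.6, 3.8]
width: 0.0004
finger_force: 2.1
-13.933867682753611 20.415764282128738 7.9320106744849
```

```bash
python3 -m crank '[[1,[0.0029,0.0016,0],[0,0,-8]],[1,[0.0029,0.0016,0],[0,0,-8]],[1,[0.0029,0.0016,0],[0,0,-8]],[1,[0.0029,0.0016,0],[0,0,-8]],[1,[0.0029,0.0016,0],[0,0,-8]],[1,[0.0029,0.0016,0],[0,0,-8]],[1,[0,0,0],[0,0,0]]]'; python3 - <<'E'
from h import *
o=robot.get_obs(); a=np.array([.6235,-.0728]); d=o["tool_pos"][:2]-a; p=o["ee_rot"][2]
print(1000*d@[np.cos(p),np.sin(p)],1000*d@[np.sin(p),-np.cos(p)],np.degrees(p))
for n in("top","scene"):
    s=vision.snapshot(n); np.savez(f"pics/{n}2.npz",**s); W=cloud(s); m=(W[...,2]>.06)&(W[...,2]<.1)&(np.hypot(W[...,0]-a[0],W[...,1]-a[1])<.035)
    k,l,st,ce=cv2.connectedComponentsWithStats(m.astype(np.uint8))
    for i in range(1,k):
        q=W[l==i]; print(n,len(q),q.mean(0).round(4))
E
```

```text
time: 4.75
tool_pos: [0.6322, -0.0961, 0.0584]
ee_rot: [3.14, 0.002, 0.974]
wrist_force: [-3.4, -3.1, 2.3]
width: 0.0003
finger_force: 2.3
-14.362609914683691 20.264899709602734 55.779428879164506
scene 220 [ 0.6381 -0.0865  0.0811]
scene 59 [ 0.608  -0.0615  0.0736]
```

```bash
python3 -m crank '[[1,[0.001,0.0,0],[0,0,-1]],[1,[0,0,0],[0,0,0]],[1,[-0.012,0,0],[0,0,0]],[1,[0,0,-0.04],[0,0,0]],[1,[-0.04,0,-0.04],[0,0,0]],[1,[-0.05,0,-0.04],[0,0,8]],[1,[-0.05,0,0],[0,0,8]],[1,[-0.05,0,0],[0,0,8]]]'; python3 - <<'E'
from h import *
a=np.array([.6235,-.0728])
o=robot.get_obs();print(o["tool_pos"],o["ee_rot"])
for n in("top","scene"):
    s=vision.snapshot(n); np.savez(f"pics/{n}3.npz",**s); W=cloud(s); m=(W[...,2]>.06)&(W[...,2]<.1)&(np.hypot(W[...,0]-a[0],W[...,1]-a[1])<.035)
    k,l,st,ce=cv2.connectedComponentsWithStats(m.astype(np.uint8)); C=[]
    for i in range(1,k):
        q=W[l==i]; C.append(q.mean(0)); print(n,len(q),q.mean(0).round(4))
    if len(C)==2: d=C[1]-C[0]; print("ang",np.degrees(np.arctan2(d[1],d[0]))%180,(C[0]+C[1])/2)
t=load("top3"); v=np.hstack([ortho(t,.52,.68,-.25,0,.05,2000)[:, :500]]); cv2.imwrite("pics/o3.png",cv2.resize(v,None,fx=1.5,fy=1.5))
E
```

```text
time: 5.65
tool_pos: [0.5157, -0.2383, 0.1666]
ee_rot: [3.137, -0.004, 0.569]
wrist_force: [-0.5, -1.0, -0.5]
width: 0.0004
finger_force: 0.0
[ 0.51572473 -0.23834551  0.16660356] [ 3.13716345 -0.00384254  0.56862689]
top 22 [ 0.6411 -0.0818  0.0791]
top 19 [ 0.6056 -0.0635  0.0803]
ang 152.78737375086308 [ 0.62335517 -0.0726299   0.07971674]
scene 57 [ 0.607  -0.0631  0.0738]
scene 60 [ 0.6423 -0.0808  0.0743]
ang 153.28410345665924 [ 0.62463477 -0.07195176  0.07402118]
```

View pics/o3.png

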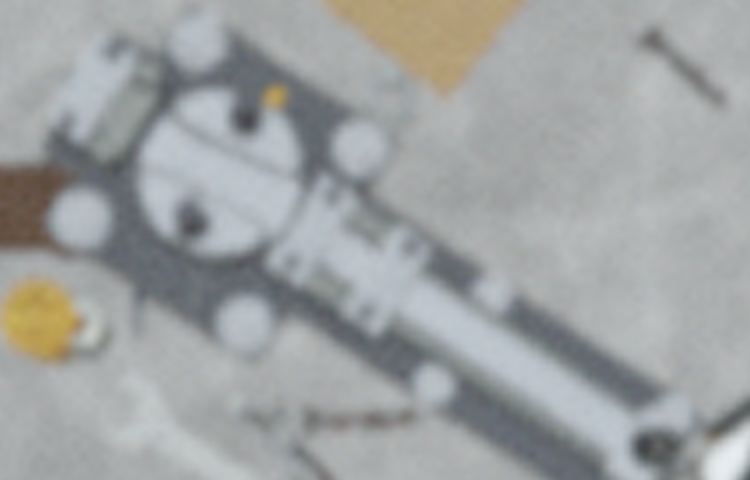

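The slot now sits about 6° past the line: the pins are at 153° against the wanted 147°, and the image shows the slot slightly flatter than the bar. I'll nudge the other pin (about (190,220)) back.

```bash
python3 -m crank '[[1,[0,0,0],[0,0,-8]],[1,[0,0,0],[0,0,-8]],[1,[0,0,0],[0,0,-8]],[1,[0.0435,-0.005,0],[0,0,0]],[1,[0.0435,-0.005,0],[0,0,0]],[1,[0.0435,-0.005,0],[0,0,0]],[1,[0.0435,-0.0045,0],[0,0,0]],[1,[0,0,0],[0,0,0]]]'; python3 -m crank '[[1,[0,0,0.04],[0,0,0]],[1,[0,0,0.035],[0,0,0]],[1,[0,0,0.033],[0,0,0]],[1,[0,0,0],[0,0,0]],[1,[0,0,0],[0,0,0]]]'
```

```text
time: 6.55
tool_pos: [0.5959, -0.0742, 0.1642]
ee_rot: [-3.141, -0.004, 1.001]
wrist_force: [-0.6, -0.3, -0.2]
width: 0.0003
finger_force: 0.0
time: 7.05
tool_pos: [0.5936, -0.0803, 0.0567]
ee_rot: [-3.141, -0.0, 0.994]
wrist_force: [0.8, -0.7, 1.0]
width: 0.0007
finger_force: 0.0
```

```bash
python3 -m crank '[[1,[0.004,0,0],[0,0,0]],[1,[0.003,0,0],[0,0,0]],[1,[0,0,0],[0,0,0]],[1,[0,0,0],[0,0,0]]]'; python3 -m crank '[[1,[0.001,0,0],[0,0,0]],[1,[0,0,0],[0,0,0]]]';  python3 -m crank '[[1,[0.001,0,0],[0,0,0]],[1,[0,0,0],[0,0,0]]]'; python3 - <<'E'
from h import *
a=np.array([.6235,-.0728])
s=vision.snapshot("scene"); W=cloud(s); m=(W[...,2]>.06)&(W[...,2]<.1)&(np.hypot(W[...,0]-.6423,W[...,1]+.0808)<.012)
q=W[m].mean(0);print(len(W[m]),q,np.degrees(np.arctan2(q[1]-a[1],q[0]-a[0])))
W=cloud(load("scene3"));m=(W[...,2]>.06)&(W[...,2]<.1)&(np.hypot(W[...,0]-.6423,W[...,1]+.0808)<.012)
q=W[m].mean(0);print("before",len(W[m]),q,np.degrees(np.arctan2(q[1]-a[1],q[0]-a[0])))
E
```

```text
time: 7.45
tool_pos: [0.5984, -0.0757, 0.0593]
ee_rot: [3.138, 0.001, 0.994]
wrist_force: [-3.0, -4.3, 4.3]
width: 0.0005
finger_force: 2.7
time: 7.65
tool_pos: [0.5987, -0.0748, 0.0592]
ee_rot: [3.138, 0.001, 0.994]
wrist_force: [-4.0, -4.5, 4.9]
width: 0.0006
finger_force: 2.8
time: 7.85
tool_pos: [0.5992, -0.0741, 0.0591]
ee_rot: [3.138, 0.001, 0.994]
wrist_force: [-3.2, -4.7, 4.0]
width: 0.0007
finger_force: 2.8
61 [ 0.64052183 -0.08375431  0.07366268] -32.76309836334919
before 60 [ 0.64227241 -0.0808287   0.07426017] -23.155734652457976
```

```bash
python3 -m crank '[[1,[-0.01,0,0],[0,0,0]],[1,[0,0,-0.04],[0,0,0]],[1,[-0.04,0,-0.04],[0,0,0]],[1,[-0.05,0,-0.03],[0,0,8]],[1,[-0.05,0,0],[0,0,8]],[1,[-0.04,0,0],[0,0,8]],[1,[0,0,0],[0,0,8]],[1,[0,0,0],[0,0,8]]]';python3 -m crank '[[1,[0,0,0],[0,0,8]],[1,[0,0,0],[0,0,8]],[1,[0,0,0],[0,0,8]],[1,[0,0,0],[0,0,8]],[1,[0,0,0],[0,0,8]],[1,[0,0,0],[0,0,8]],[1,[0,0,0],[0,0,2]],[1,[0,0,0],[0,0,0]]]'; python3 - <<'E'
from h import *
a=np.array([.6235,-.0728])
for n in("top","scene"):
    s=vision.snapshot(n); np.savez(f"pics/{n}4.npz",**s); W=cloud(s); m=(W[...,2]>.06)&(W[...,2]<.1)&(np.hypot(W[...,0]-a[0],W[...,1]-a[1])<.035)
    k,l,st,ce=cv2.connectedComponentsWithStats(m.astype(np.uint8)); C=[]
    for i in range(1,k):
        q=W[l==i]; C.append(q.mean(0)); print(n,len(q),q.mean(0).round(4))
    if len(C)==2: d=C[1]-C[0]; print("ang",np.degrees(np.arctan2(d[1],d[0]))%180)
    t=s
o=robot.get_obs(); p=o["ee_rot"][2]; print(np.degrees(p),o["tool_pos"])
h=np.array([np.cos(np.radians(57)),np.sin(np.radians(57))]); g=np.array([.532,-.2137])-h*.032; d=g-o["tool_pos"][:2]
print("to go tool xy",d@[np.cos(p),np.sin(p)],d@[np.sin(p),-np.cos(p)])
E
```

```text
time: 8.7
tool_pos: [0.4871, -0.2116, 0.1586]
ee_rot: [3.141, -0.003, 0.288]
wrist_force: [0.2, 0.0, 0.7]
width: 0.0005
finger_force: 0.0
time: 9.5
tool_pos: [0.4879, -0.2105, 0.1582]
ee_rot: [-3.14, -0.001, -0.576]
wrist_force: [0.7, -0.8, -0.3]
width: 0.0005
finger_force: 0.0
top 20 [ 0.6392 -0.085   0.0797]
top 19 [ 0.6077 -0.0607  0.0807]
ang 142.4268501591767
scene 58 [ 0.6407 -0.0837  0.0745]
scene 58 [ 0.609  -0.0601  0.074 ]
ang 143.27777605039077
-32.97440908610109 [ 0.48777351 -0.21057276  0.15819878]
to go tool xy 0.03878996685761707 0.010552578827591705
```

```bash
python3 -m crank '[[1,[0.039,0.0105,0],[0,0,0]],[1,[0,0,0.03],[0,0,0]],[1,[0,0,0.03],[0,0,0]],[1,[0,0,0.02],[0,0,0]],[1,[0,0,0.019],[0,0,0]],[1,[0,0,0],[0,0,0]],[1,[0,0,0],[0,0,0]]]'; python3 - <<'E'
from h import *
s=vision.snapshot("scene"); cv2.imwrite("pics/s5.png",cv2.resize(s["color"][130:250,190:310,::-1],None,fx=5,fy=5,interpolation=cv2.INTER_CUBIC))
o=robot.get_obs(); p=o["ee_rot"][2];d=np.array([.532,-.2137])-o["tool_pos"][:2]; print(d@[np.cos(p),np.sin(p)],d@[np.sin(p),-np.cos(p)])
E
```

```text
time: 10.3
tool_pos: [0.5146, -0.2407, 0.0591]
ee_rot: [-3.141, 0.0, -0.576]
wrist_force: [0.4, -0.1, -0.1]
width: 0.0007
finger_force: 0.0
-0.0008180518842470766 -0.03208740029382251
```

View pics/s5.png

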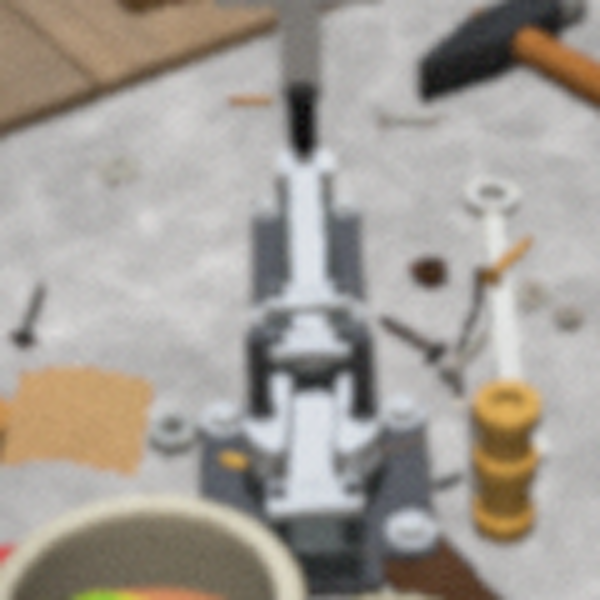

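The fingers (about (303,60)) stand squarely behind the post (303,120), and the slot is open along the bar. Now I'll push the bar.

```bash
python3 -m crank '[[1,[0,-0.006,0],[0,0,0]],[1,[0,-0.006,0],[0,0,0]],[1,[0,-0.005,0],[0,0,0]],[1,[0,-0.006,0],[0,0,0]],[1,[0,-0.006,0],[0,0,0]],[1,[0,-0.006,0],[0,0,0]]]'; python3 -m crank '[[1,[0,-0.006,0],[0,0,0]],[1,[0,-0.006,0],[0,0,0]],[1,[0,-0.006,0],[0,0,0]]]'; python3 -m crank '[[1,[0,-0.006,0],[0,0,0]],[1,[0,-0.006,0],[0,0,0]],[1,[0,-0.006,0],[0,0,0]]]'
```

```text
time: 10.95
tool_pos: [0.5339, -0.2114, 0.0594]
ee_rot: [3.141, -0.001, -0.577]
wrist_force: [-2.6, -3.4, 3.9]
width: 0.0008
finger_force: 2.2
time: 11.25
tool_pos: [0.5436, -0.1959, 0.0589]
ee_rot: [3.141, 0.0, -0.576]
wrist_force: [-2.8, -3.7, 3.5]
width: 0.0003
finger_force: 2.3
time: 11.55
tool_pos: [0.5534, -0.1808, 0.0589]
ee_rot: [3.141, 0.0, -0.577]
wrist_force: [-2.1, -3.8, 4.3]
width: 0.0006
finger_force: 2.3
```

```bash
python3 -m crank '[[1,[0,-0.006,0],[0,0,0]],[1,[0,-0.006,0],[0,0,0]],[1,[0,-0.005,0],[0,0,0]],[1,[0,0,0],[0,0,0]]]'; python3 -m crank '[[1,[0,-0.003,0],[0,0,0]],[1,[0,-0.002,0],[0,0,0]],[1,[0,0,0],[0,0,0]]]'; python3 - <<'E'
from h import *
o=robot.get_obs();print(o["wrist_force"],np.linalg.norm(o["tool_pos"][:2]-[.5146,-.2407]))
s=vision.snapshot("scene");W=cloud(s); m=(W[...,2]>.06)&(W[...,2]<.079)
a=np.array([.6235,-.0728]);h=np.array([np.cos(np.radians(57)),np.sin(np.radians(57))])
X=(W[...,:2]-a)@h; Y=(W[...,:2]-a)@[-h[1],h[0]]
q=m&(abs(Y)<.012)&(X<-.05)&(X>-.18)&(s["color"].max(-1)<70); print("post x",q.sum(),X[q].mean(),X[q].max())
W0=load("scene0");V=cloud(W0);X=(V[...,:2]-a)@h;Y=(V[...,:2]-a)@[-h[1],h[0]]
q=(V[...,2]>.06)&(V[...,2]<.079)&(abs(Y)<.012)&(X<-.05)&(X>-.18)&(W0["color"].max(-1)<70);print("ref at start",q.sum(),X[q].mean(),X[q].max())
E
```

```text
time: 11.95
tool_pos: [0.5629, -0.1656, 0.0585]
ee_rot: [-3.14, 0.001, -0.576]
wrist_force: [-1.0, -2.5, 1.3]
width: 0.0003
finger_force: 0.9
time: 12.25
tool_pos: [0.5651, -0.1621, 0.0583]
ee_rot: [-3.141, 0.001, -0.576]
wrist_force: [-0.9, -1.2, 0.4]
width: 0.0004
finger_force: 0.8
[-0.92091972 -1.15951187  0.36596618] 0.09346873549188939
post x 44 -0.08201379174345502 -0.07832897875490115
ref at start 30 -0.16632802770492344 -0.16203768716309597
```

```bash
python3 -m crank '[[1,[0,-0.001,0],[0,0,0]],[1,[0,-0.001,0],[0,0,0]],[1,[0,0,0],[0,0,0]]]'; python3 -m crank '[[1,[0,-0.001,0],[0,0,0]],[1,[0,-0.001,0],[0,0,0]],[1,[0,0,0],[0,0,0]]]'
```

```text
time: 12.6
tool_pos: [0.5661, -0.1607, 0.0584]
ee_rot: [-3.141, 0.001, -0.576]
wrist_force: [-0.3, -1.0, -0.5]
width: 0.0006
finger_force: 0.6
time: 12.9
tool_pos: [0.5674, -0.159, 0.0587]
ee_rot: [-3.141, 0.0, -0.576]
wrist_force: [-0.2, -1.7, -0.8]
width: 0.0002
finger_force: 0.4
```

```bash
python3 -m crank '[[1,[0,-0.001,0],[0,0,0]],[1,[0,-0.001,0],[0,0,0]],[1,[0,0,0],[0,0,0]]]'; python3 -m crank '[[1,[0,-0.001,0],[0,0,0]],[1,[0,0,0],[0,0,0]]]'
```

```text
time: 13.2
tool_pos: [0.5675, -0.1589, 0.0588]
ee_rot: [3.139, 0.001, -0.577]
wrist_force: [-3.2, -4.1, 0.4]
width: 0.0007
finger_force: 2.6
time: 13.4
tool_pos: [0.5676, -0.1588, 0.0588]
ee_rot: [3.137, 0.001, -0.577]
wrist_force: [-4.7, -6.4, 0.4]
width: 0.0004
finger_force: 3.6
```

The tool has stopped and the force is rising, so the bar is home. I'll back off, lift and check.

```bash
python3 -m crank '[[1,[0,0.008,0],[0,0,0]],[1,[0,0.012,0],[0,0,0]],[1,[0,0,-0.04],[0,0,0]],[1,[0,0,-0.04],[0,0,0]],[1,[0,0.03,-0.03],[0,0,0]],[1,[0,0.04,0],[0,0,0]],[1,[0,0.04,0],[0,0,0]],[1,[0,0,0],[0,0,0]]]'; python3 - <<'E'
from h import *
a=np.array([.6235,-.0728]);h=np.array([np.cos(np.radians(57)),np.sin(np.radians(57))])
for n in("top","scene"):
  for s in(load(n+"0"),vision.snapshot(n)):
    W=cloud(s);X=(W[...,:2]-a)@h;Y=(W[...,:2]-a)@[-h[1],h[0]]
    b=(W[...,2]>.06)&(W[...,2]<.095)
    q=b&(abs(Y)<.015)&(X<-.05)&(X>-.19); print(n,"post",q.sum(),X[q].mean(),Y[q].mean())
    k,l,_,_=cv2.connectedComponentsWithStats((b&(np.hypot(X,Y)<.035)).astype(np.uint8))
    C=[W[l==i].mean(0) for i in range(1,k)]
    if k==3: d=C[1]-C[0];print("pins",np.degrees(np.arctan2(d[1],d[0]))%180)
  cv2.imwrite(f"pics/{n}6.png",cv2.resize(s["color"][130:250,190:330,::-1],None,fx=5,fy=5,interpolation=cv2.INTER_CUBIC))
E
```

```text
time: 14.2
tool_pos: [0.4961, -0.2697, 0.1698]
ee_rot: [3.14, -0.002, -0.582]
wrist_force: [-0.5, 0.9, -0.6]
width: 0.0005
finger_force: 0.0
top post 35 -0.16849231170881498 -0.0002172151759212425
pins 63.90115339396513
top post 30 -0.08138067934899948 0.0009209403209982706
pins 142.44113909741944
scene post 60 -0.16769280089547128 0.00022360628687225455
pins 64.95685352060451
scene post 69 -0.07887705528556173 0.00035649241927305413
pins 143.24836464348925
```

View pics/scene6.png

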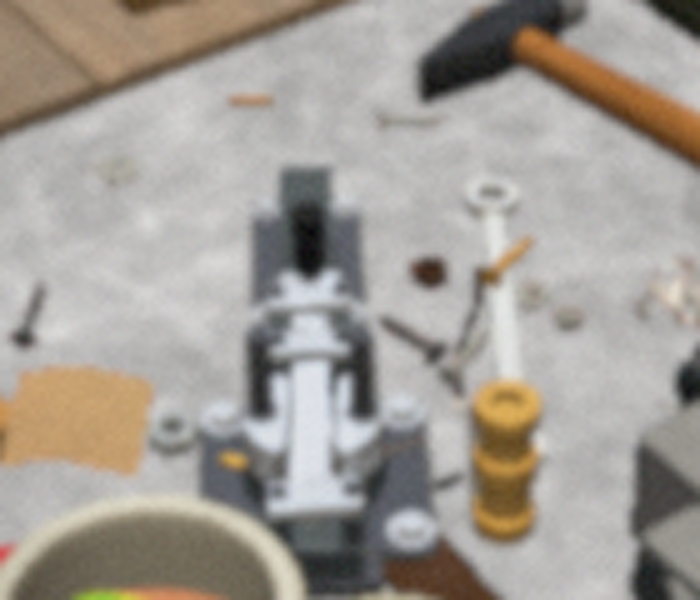

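The picture shows the bar running through the slot into the keeper, with the shoulder against the guide (post at (310,240)). The bystanders have not moved.

```bash
python3 -c "
from bench import robot
print(robot.close_job())"
```

```text
the job is handed in; nothing more can be done
None
```

The job is handed in: the slot is in line with the bar to within about 4°, the bar is home against the guide (about -81 mm by camera), and the spanner, coupler, nut and tin were left alone; the hand-in gave no verdict.

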